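# Refill a place in the stone sample board

## Task

A rough offcut has been left in one place of the wooden sample board: drop it into the aluminium scrap tin. Then take the middle-sized slab out of the rack, lay it polished face up on the blue velvet tray and let go of it, then take it again by its edges and press it into the emptied place of the board until it is fully home, flush with the wood. Do not drop the slab, and leave the other slabs and everything else on the bench where they are.

Things in the scene. Friction and masses are not known exactly. Their poses are not given: they have to be found in the camera images.
- board: Fixed dark wooden sample board lying on the bench, 100 (its x) by 267 (its y) mm, 24 mm thick. Three equal rectangular recesses in a row along its y, 85 mm apart, each 50 (x) by 74 (y) mm and 14 mm deep with a 1.5 mm chamfer round the mouth; two hold slabs lying flush, one holds the rough offcut. Origin: centre of its underside; x away from the robot, z up.
- board_hole0 (a point): Centre of the mouth of the recess at the board's -y end (y -85 mm), level with the board's top, 24 mm above the bench; axes as the board's.
- board_hole1 (a point): Same for the middle recess (y 0).
- board_hole2 (a point): Same for the recess at the board's +y end (y +85 mm).
- offcut: Rough stone offcut in one recess: 34 mm between two flat parallel sawn faces (across its x), about 40 mm long (y), an irregular broken outline 33 mm high near its -y end (19 mm proud of the board's wood at most, over 13 mm proud from y -19 to +8 mm) and sloping down at its +y end; 60-120 g. Origin: middle of its underside; z up; its y lies nearly along the board's.
- offcut_mid (a point): Middle of the offcut, 15 mm above its underside.
- tin: Fixed shallow open aluminium scrap tin, 121 (x) by 161 (y) mm over its rim, 34 mm high, walls and floor 3 mm, three tiny chips in its corners. Origin: centre of its underside; z up. It stands on the left or the right of the bench, the rack on the other side.
- rack: Fixed wooden slab rack, a block 166 (x) by 104 (y) mm and 26 mm high with three grooves along its y, 58 mm apart, 16.5 mm wide, with their floors 8 mm above the bench. A slab stands on its long edge in each. Origin: centre of its underside; z up.
- slab: Middle slab: polished stone 70 long, 46 wide, 14 mm thick (11 mm stone on 3 mm cork that is 3 mm smaller all round), 75-145 g. Origin: centre of the cork back; x across the width, y along the length, z out of the polished face. At first it stands on a long edge in a rack groove, y and z level, polished face to the rack's +x (away from the robot), top edge 54 mm above the bench.
- slab_face (a point): Centre of that slab's polished face, 14 mm along z from its origin.
- slab_small: Smallest slab in the rack, 56 by 36 by 14 mm, made and standing in the same way (top edge 44 mm above the bench); to be left.
- slab_large: Largest slab in the rack, 84 by 58 by 14 mm, same make (top edge 66 mm above the bench); to be left.
- sample_a: Slab of 70 by 46 by 14 mm lying flush in one recess of the board, face up; to be left.
- sample_b: The same in another recess; to be left.
- tray: Fixed blue velvet sorting tray, 150 (x) by 220 (y) mm; its flat floor is 6 mm above the bench and a rim 8 mm wide stands 12 mm above the bench. A small crystal stands near its +y end. Origin: centre of its underside; x away from the robot, z up.
- tray_clear (a point): Middle of the free part of the tray's floor (6 mm above the bench), 30 mm from the tray's centre towards its -y end; axes as the tray's.
- crystal: Small uncut crystal, about 26 mm across and high, on the tray; to be left.
- loupe: Folding steel loupe about 28 mm high on the bench; to be left.
- tweezers: Steel tweezers, 175 mm long, lying on the bench beyond the tray; to be left.
- jar: Small amber glass jar with black cap, 52 mm across, 55 mm high; to be left.
Things that resemble listed ones, but are neither listed nor needed, are in the scene too. What is shaped like the slab but green or purple is not meant.

How it is judged (in metres and radians):
On the way, in this order (a step that is already met when the one before it is completed fails the run):
1. the offcut lies in the scrap tin, let go of (x of offcut_mid in the frame of tin between -0.055 and 0.055 m and y of offcut_mid in the frame of tin between -0.075 and 0.075 m and z of offcut_mid in the frame of tin below 0.038 m and contact force between the fingers and offcut below 0.1 N), for 0.2 s.
2. the middle-sized slab lies flat on the tray's floor, polished face up, let go of (x of slab in the frame of tray between -0.06 and 0.06 m and y of slab in the frame of tray between -0.1 and 0.1 m and z of slab in the frame of tray between 0.002 and 0.01 m and angle between slab's own z axis and vertical below 0.1 rad and contact force between the fingers and slab below 0.1 N and linear speed of slab below 0.02 m/s), for 0.2 s.
At the end, for the whole second after the job is handed in: The offcut rests in the scrap tin; the middle-sized slab rests polished face up in the emptied recess, centred within 4 mm, its face level with the board's top within 2 mm and level within 0.05 rad; both let go of and at rest, everything else left where it was (all of step 1 and ((horizontal distance between slab_face and board_hole0 below 0.004 m and z of slab_face in the frame of board_hole0 between -0.002 and 0.002 m) or (horizontal distance between slab_face and board_hole1 below 0.004 m and z of slab_face in the frame of board_hole1 between -0.002 and 0.002 m) or (horizontal distance between slab_face and board_hole2 below 0.004 m and z of slab_face in the frame of board_hole2 between -0.002 and 0.002 m)) and angle between slab's own z axis and vertical below 0.05 rad and linear speed of slab below 0.01 m/s and linear speed of offcut below 0.02 m/s and contact force between the fingers and slab below 0.1 N); the robot touches nothing.
It fails at once if another slab (in the rack or the board) is moved by more than 15 mm (distance of any of slab_small, slab_large, sample_a, sample_b from where it was at the start of the episode above 0.015 m).
It fails at once if the crystal, loupe, tweezers or jar is moved by more than 30 mm (distance of any of crystal, loupe, tweezers, jar from where it was at the start of the episode above 0.03 m).
It fails at once if the middle-sized slab is dropped: out of the fingers and faster than 0.8 m/s (a free fall of more than 3 cm) (contact force between the fingers and slab below 0.05 N and linear speed of slab above 0.8 m/s).
It also fails if it takes over 70 s, if anything falls off the work surface, if the arm or the gripper's body presses on something with over 40 N, if the wrist force passes 120 N, or if a joint passes its speed limit or range.

## Robot

A 6-joint arm with a two-finger parallel gripper is mounted at the origin on the work surface. World frame = base frame: x ahead of the robot, y to its left, z up, the work surface at z = 0. Lengths are in mm, angles in rad, forces in N, time in s.
With the tool pointing down it reaches from about 350 to 975 mm from the base axis. Payload 7.1 kg.
Tool frame: the origin (TCP) lies at the very end of the fingers, on their centre line; the grasp point (between the pads) lies 19 mm behind it; z points along the fingers, y is the line along which they close (so a half turn about z gives the same grasp; the last joint's range is limited). The gripper opens to 88 mm and grips with 3 to 60 N. Pads are 20 mm wide; open, the fingers measure 115 mm over their backs; the gripper's body (75 mm by 178 mm) begins 61 mm behind the grasp point.
Start: joints at [-1.162, 0.423, 1.63, -0, 1.089, -0.019], TCP at [259.309, -568.651, 222.675] pointing down, gripper open.
Joint ranges: [-3, 3], [-0.9, 2.11], [0.09, 2.58], [-1.31, 4.45], [0.11, 2.69], [-2.54, 2.54]. Speed limits (rad/s): [2.39, 2.39, 3.01, 3.14, 3.14, 3.14].

## Interface

Orientations are given as a rotation vector (axis times angle).
In Python, from workcell import ctrl, optics gives the robot as it stands.
- The arm moves only by the shell command python3 -m jog 'ROWS'. ROWS is JSON, a list of rows, each a list of 7 numbers: the shift along the tool's x, y, z in units of 40 mm (1.0 is 40 mm), then the turn, a rotation vector about the tool's x, y, z in units of 6 degrees (1.0 is 6 degrees), then the opening, from 0 (shut) to 1 (fully open). A call has 1 to 20 rows; each row shifts and turns the commanded pose from where the row before left it, along the tool's axes as they then stand; what a row does not reach is not made up. A row lasts 1/10 s, in which the tool goes at most 50 mm and 8.59 degrees, less where a joint would pass 70% of its speed; a pose out of reach is approached as far as the arm can. A call is refused whole if a number of a shift passes 1 or a number of a turn 1, either way. A call with a gripper value outside its range is refused whole. The fingers move at their own pace and stop on an object; the grip force is fixed at half the most. Time passes only in rows, so rows that do not move let the fingers close. It gives the time, the measured TCP pose, the force, the opening and the grip force at its end, in the units of the state.
- ctrl.get_obs(): the state, without advancing time (a new reading comes with each control period).
- optics.get_image(name): name is "side" or "top" or "wrist"; returns the picture (384x512x3 uint8, red, green, blue); there is no depth.
- optics.camera_model(name): a dict with "fov_y" (degrees; the focal length in pixels is half the picture's height over the tangent of half this angle, whatever the lens; pixels are square), "cx", "cy" (the principal point, pixels), "view" (4x4, takes a point from world to camera coordinates); the wrist camera has in their place "hand_eye" (4x4, takes a point from camera to tool coordinates, whose origin is the TCP and whose axes are the flange's). Camera axes: x right, y up, looking along -z (the intrinsics and any distortion apply to the point x, -y, -z); pixel columns grow to the right and rows downward; lengths in mm; the calibration is good to about 2 mm. A picture is of the moment at which its call begins: read the wrist's pose just before it. camera_model takes no time and is no camera call.
- ctrl.close_job(): hands the job in; it is judged then, once.
Trained networks look in the newest picture that a camera, given by its name, has taken for a name from the list of things; names that differ only in an ending like _2 or _b are one class to them, and where a whole thing is asked for, a point or a joint stands for the part that bears it (a point fixed in the world has none). Each returns a list of dicts, best first, with "conf" (0 to 1); they miss things now and then, are a little off and sometimes report something else, mostly with a low value. They report only what shows in the picture. A call takes as long as a camera call. They do not tell look-alikes from the thing itself.
- optics.masks_of(target, camera): "pixels" (384x512 bool, what is visible of it) and "extent" ([centre column, centre row, width, height] in pixels, round what is visible of it).
The state is a dict: "t": time; "qpos": joint angles; "qvel": joint speeds; "joint_torque": joint torques, N m; "ee_pos": TCP position; "orientation": TCP orientation; "ft_force": force on the tool from outside, world axes, zero at the start; "moment": the same for the moment, N m; "width": finger opening in mm; "grasp_force": force on a finger pad.
Only numpy, scipy, OpenCV 4.12 (cv2) and the standard library are available. Lean on these libraries where they do the work, as an engineer would, in place of code of your own. Each camera call takes 0.05 s, during which the arm holds its last target. There are 200 camera calls.

## Working session

There is one attempt and no reset: what is moved stays moved. The work goes in short steps, Python scripts to look and compute and a shell command to move; the robot and the scene stay as the last step left them, time stands still between calls to the robot, and variables do not carry over. Pictures are saved under pics/ and viewed, at most 10 in all, crops included, and the job is handed in when it is done.

```bash
ls; mkdir -p pics
python3 - <<'E'
from workcell import ctrl, optics
import cv2, json
o=ctrl.get_obs(); print(o)
for n in ("side","top","wrist"):
    im=optics.get_image(n); cv2.imwrite(f"pics/{n}0.png",im[:,:,::-1]); m=optics.camera_model(n); print(n,m)
E
```

```text
pics
{'t': 0.0, 'qpos': array([-1.16200166e+00,  4.23827044e-01,  1.63065960e+00, -2.14450455e-05,
        1.08856878e+00, -1.89845540e-02]), 'qvel': array([ 0.0006003 , -0.00106091,  0.0006107 , -0.00010243,  0.00103566,
        0.0001781 ]), 'joint_torque': array([ 2.37256558e-03, -5.44612527e+01, -2.73663998e+01,  6.45961706e-02,
        2.26832146e-02, -8.82911877e-05]), 'ee_pos': array([ 259.09791317, -568.18174311,  221.92224133]), 'orientation': array([-3.06860208e+00, -6.66553660e-01,  4.74056278e-04]), 'ft_force': array([-0.11944258,  0.13466653, -0.91401031]), 'moment': array([ 0.0005802 , -0.00521601,  0.006163  ]), 'grasp_force': 0.0, 'width': 87.92348487284895}
side {'fov_y': 56.25163869118586, 'cx': 253.96542381345833, 'cy': 188.7476544007341, 'view': array([[-7.14349613e-01, -6.99518653e-01, -1.94495579e-02,
         4.05093999e+02],
       [ 3.30015515e-01, -3.61260788e-01,  8.72112609e-01,
        -2.68708045e+02],
       [-6.17085400e-01,  6.16574649e-01,  4.88918512e-01,
        -5.31410624e+02],
       [ 0.00000000e+00,  0.00000000e+00,  0.00000000e+00,
         1
[... 191 characters left out ...]
1],
       [ 9.98780105e-01, -5.75607366e-03,  4.90425238e-02,
        -5.57544174e+02],
       [-4.90459757e-02, -4.59999106e-04,  9.98796416e-01,
        -1.21435300e+03],
       [ 0.00000000e+00,  0.00000000e+00,  0.00000000e+00,
         1.00000000e+00]])}
wrist {'fov_y': 69.3828516307734, 'cx': 253.49131556818259, 'cy': 189.49411470739335, 'hand_eye': array([[-2.21817134e-04,  9.68349011e-01,  2.49599966e-01,
         6.82684782e+01],
       [ 9.99999515e-01, -2.46489085e-05,  9.84318132e-04,
         2.58101697e-01],
       [ 9.59315857e-04,  2.49600064e-01, -9.68348536e-01,
        -1.62309450e+02],
       [ 0.00000000e+00,  0.00000000e+00,  0.00000000e+00,
         1.00000000e+00]])}
```

View pics/top0.png

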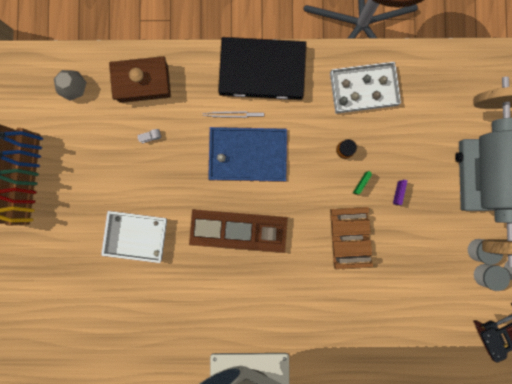

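View pics/side0.png

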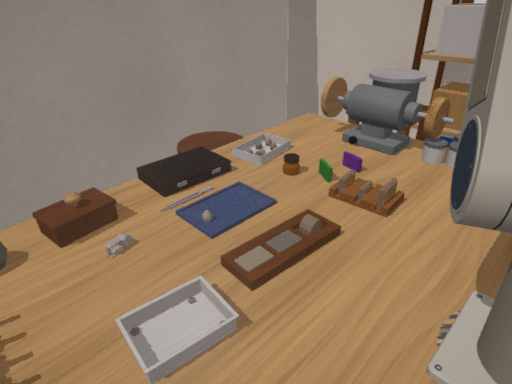

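```bash
cat > h.py <<'E'
from workcell import ctrl, optics
import cv2, numpy as np
from scipy.spatial.transform import Rotation as R
def cam(n, obs=None):
    m=optics.camera_model(n); f=192/np.tan(np.radians(m['fov_y']/2))
    if n=='wrist':
        o=obs or ctrl.get_obs(); T=np.eye(4); T[:3,:3]=R.from_rotvec(o['orientation']).as_matrix(); T[:3,3]=o['ee_pos']
        V=np.linalg.inv(T@m['hand_eye'])
    else: V=m['view']
    return f,m['cx'],m['cy'],V
def proj(c,P):
    f,cx,cy,V=c; p=np.atleast_2d(P)@V[:3,:3].T+V[:3,3]
    return np.c_[cx+f*p[:,0]/-p[:,2], cy-f*p[:,1]/-p[:,2]]
def unproj(c,uv,z):
    f,cx,cy,V=c; uv=np.atleast_2d(uv).astype(float)
    d=np.c_[(uv[:,0]-cx)/f,-(uv[:,1]-cy)/f,-np.ones(len(uv))]@V[:3,:3]
    o=-V[:3,:3].T@V[:3,3]
    return o+d*((z-o[2])/d[:,2])[:,None]
def rect(c,mask,z):
    """min-area rectangle of mask on plane z: centre, sizes, angle of long side (deg from x)"""
    k,_=cv2.findContours(mask.astype(np.uint8),0,2); k=max(k,key=cv2.contourArea)[:,0]
    P=unproj(c,k,z)[:,:2].astype(np.float32); b=cv2.boxPoints(cv2.minAreaRect(P))
    e=[b[1]-b[0],b[2]-b[1]]; L=[np.linalg.norm(x) for x in e]; l=e[int(L[1]>L[0])]
    a=np.degrees(np.arctan2(l[1],l[0]))%180
    return b.mean(0).round(1),np.round(sorted(L),1),round(float(a),1)
E
python3 - <<'E'
from h import *
optics.get_image("top"); c=cam("top")
for n,z in dict(board=24,offcut=33,tin=34,rack=26,slab=54,slab_small=44,slab_large=66,sample_a=24,tray=12,crystal=26,loupe=28,tweezers=5,jar=55).items():
    for d in optics.masks_of(n,"top")[:4]:
        print(n,round(d['conf'],2),np.round(d['extent']),*rect(c,d['pixels'],z))
E
```

```text
board 0.62 [240. 230.  96.  45.] [444.7  29.8] [103.1 267.2] 85.2
board 0.31 [248. 154.  78.  56.] [659.5   2.9] [148.9 217.4] 88.5
offcut 0.63 [267. 233.  17.  14.] [440.6 -52.7] [35.6 38.5] 89.6
offcut 0.24 [238. 230. 101.  45.] [446.3  29.4] [ 99.5 264.9] 85.1
tin 0.68 [133. 239.  60.  51.] [431.6 314.7] [122.9 165.3] 82.5
tin 0.27 [240. 230.  27.  18.] [448.   28.3] [43.8 68.7] 89.7
rack 0.95 [353. 238.  45.  60.] [ 425.  -282.1] [107.4 165.6] 2.9
slab 0.59 [402. 192.  12.  23.] [ 549.1 -410.3] [25.5 70.1] 164.8
slab 0.56 [353. 216.  27.   5.] [ 484.8 -279.5] [16.2 70.3] 89.7
slab 0.45 [362. 184.  15.  23.] [ 575.  -308.7] [22.2 68.9] 148.3
slab_small 0.54 [240. 229. 100.  47.] [446.8  29.1] [ 98.6 262.7] 85.2
slab_large 0.48 [356. 258.  34.  11.] [ 370.5 -279. ] [21.2 93.2] 89.7
slab_large 0.48 [149. 134.  20.  13.] [704.4 265.7] [31.1 63.9] 108.3
sample_a 0.61 [206. 229.  24.  17.] [453.  113.8] [45.7 70.5] 84.5
tray 0.58 [249. 154.  80.  57.] [661.    3.1] [150.4 219.4] 88.6
crystal 0.55 [354. 259.  30.   7.] [ 364.8 -287.8] [18.  91.1] 92.7
crystal 0.49 [238. 231.  29.  20.] [444.9  31.4] [44.1 74.6] 89.7
crystal 0.43 [221. 158.   7.   8.] [649.8  76.4] [18.7 18.7] 63.0
loupe 0.67 [149. 136.  22.  13.] [711.4 276. ] [31.4 64.8] 103.8
tweezers 0.43 [236. 116.  51.   5.] [776.4  93.9] [11.5 20. ] 89.7
jar 0.65 [347. 148.  23.  20.] [ 668.3 -264.6] [46.1 54.3] 134.5
```

Top view: board at ~(240,230) with the offcut in its right-hand (-y) recess (267,233). The tin is at (134,238), the rack at (353,238) with the 70 mm slab in its far groove (353,216), and the tray at (249,154). The green and purple decoys are at (362,184) and (402,192). The side view agrees.

```bash
cat >> h.py <<'E'
def plan(pos, yaw, tilt=0, tiltaxis=(0,1,0)):
    """target: tool x at yaw (deg), z down, then world rotation tilt(deg) about tiltaxis. Prints turn first, then shift in target frame"""
    o=ctrl.get_obs(); R0=R.from_rotvec(o['orientation']); y=np.radians(yaw)
    x=np.array([np.cos(y),np.sin(y),0]); z=np.array([0,0,-1.])
    a=np.array(tiltaxis,float); a/=np.linalg.norm(a)
    Rt=R.from_rotvec(np.radians(tilt)*a)*R.from_matrix(np.c_[x,np.cross(z,x),z])
    t=(R0.inv()*Rt).as_rotvec(degrees=True)/6
    d=np.array(pos)-o['ee_pos']
    print('t',round(o['t'],2),'turn(6deg)',t.round(3),'shift tgt frame(40mm)',(Rt.inv().apply(d)/40).round(3),'world d',d.round(1))
E
python3 -c "
from h import *
plan((440,-55,200),85)"
```

```text
t 0.85 turn(6deg) [ 1.0000e-03  0.0000e+00 -1.0081e+01] shift tgt frame(40mm) [13.186  3.381  0.568] world d [180.7 513.7 -22.7]
```

```bash
python3 -m jog '[[0,0,0,0,0,-0.917,1],[0,0,0,0,0,-0.917,1],[0,0,0,0,0,-0.917,1],[0,0,0,0,0,-0.917,1],[0,0,0,0,0,-0.917,1],[0,0,0,0,0,-0.917,1],[0,0,0,0,0,-0.917,1],[0,0,0,0,0,-0.917,1],[0,0,0,0,0,-0.917,1],[0,0,0,0,0,-0.917,1],[0,0,0,0,0,-0.917,1]]'
python3 -m jog '[[0.8,0.2,0.03,0,0,0,1],[0.8,0.2,0.03,0,0,0,1],[0.8,0.2,0.03,0,0,0,1],[0.8,0.2,0.03,0,0,0,1],[0.8,0.2,0.03,0,0,0,1],[0.8,0.2,0.03,0,0,0,1],[0.8,0.2,0.03,0,0,0,1],[0.8,0.2,0.03,0,0,0,1],[0.8,0.2,0.03,0,0,0,1],[0.8,0.2,0.03,0,0,0,1],[0.8,0.2,0.03,0,0,0,1],[0.8,0.2,0.03,0,0,0,1],[0.8,0.2,0.03,0,0,0,1],[0.8,0.2,0.03,0,0,0,1],[0.8,0.2,0.03,0,0,0,1],[0.8,0.2,0.03,0,0,0,1],[0,0,0,0,0,0,1],[0,0,0,0,0,0,1]]'
python3 - <<'E'
from h import *
o=ctrl.get_obs(); im=optics.get_image("wrist"); c=cam("wrist",o); cv2.imwrite("pics/w1.png",im[:,:,::-1])
print(o['qpos'],o['ee_pos'])
for n,zs in dict(board=[24],offcut=[24,40],sample_a=[24]).items():
    for d in optics.masks_of(n,"wrist")[:3]:
        for z in zs: print(n,round(d['conf'],2),np.round(d['extent']),z,*rect(c,d['pixels'],z))
plan((440,-55,200),85)
E
```

```text
t: 1.95
ee_pos: [259.3, -568.6, 222.7]
orientation: [-2.311, -2.128, -0.0]
ft_force: [-0.9, -0.5, 0.1]
width: 87.9
grasp_force: 0.0
t: 3.75
ee_pos: [431.2, -69.3, 203.5]
orientation: [2.313, 2.126, -0.0]
ft_force: [-0.1, 0.4, 0.2]
width: 88.0
grasp_force: 0.0
[-1.86403042e-01  1.71814805e-01  2.04567166e+00 -3.41395135e-04
  9.24061336e-01 -1.01703039e-01] [431.20717838 -69.29847257 203.53798674]
board 0.55 [263. 101.  92. 197.] 24 [446.3   9.3] [101.2 225.2] 84.6
offcut 0.94 [259. 161.  31.  39.] 24 [440.6 -55.7] [35.  43.8] 86.2
offcut 0.94 [259. 161.  31.  39.] 40 [440.4 -53.2] [33.4 41.7] 86.2
sample_a 0.67 [261.  23.  43.  47.] 24 [454.1  99. ] [44.4 44.7] 175.1
sample_a 0.65 [258.  91.  41.  60.] 24 [448.2  29.5] [47.8 68.2] 85.1
t 3.95 turn(6deg) [ 0.     0.002 -0.008] shift tgt frame(40mm) [0.408 0.192 0.088] world d [ 9.1 15.6 -3.5]
```

View pics/w1.png

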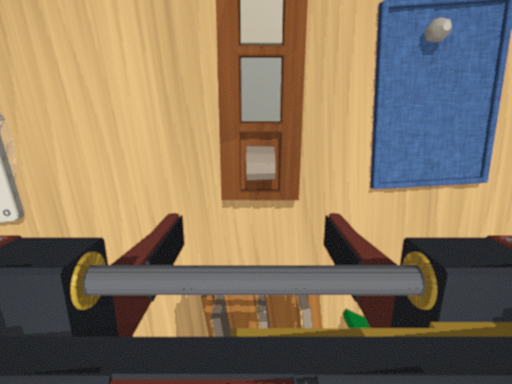

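The wrist view shows the offcut at (260,162), between the open fingers' lines, and the networks agree within about 2 mm. Descending to grip its proud part.

```bash
python3 -m jog '[[0.263,0.198,0,0,0,0,1],[0,0,0.8,0,0,0,1],[0,0,0.8,0,0,0,1],[0,0,0.8,0,0,0,1],[0,0,0.8,0,0,0,1],[0,0,0.6,0,0,0,1],[0,0,0.4,0,0,0,1],[0,0,0.21,0,0,0,1],[0,0,0,0,0,0,1],[0,0,0,0,0,0,0],[0,0,0,0,0,0,0],[0,0,0,0,0,0,0],[0,0,0,0,0,0,0],[0,0,0,0,0,0,0],[0,0,0,0,0,0,0],[0,0,0,0,0,0,0],[0,0,0,0,0,0,0]]'
```

```text
t: 5.65
ee_pos: [440.0, -59.9, 27.1]
orientation: [2.316, 2.123, 0.0]
ft_force: [-0.3, -0.9, 1.9]
width: 33.8
grasp_force: 30.0
```

```bash
python3 -m jog '[[0,0,-0.4,0,0,0,0],[0,0,-0.8,0,0,0,0],[0,0,-0.9,0,0,0,0],[0,0,-0.4,0,0,0,0],[0.666,-0.0726,0,0,0,0,0],[0.666,-0.0726,0,0,0,0,0],[0.666,-0.0726,0,0,0,0,0],[0.666,-0.0726,0,0,0,0,0],[0.666,-0.0726,0,0,0,0,0],[0.666,-0.0726,0,0,0,0,0],[0.666,-0.0726,0,0,0,0,0],[0.666,-0.0726,0,0,0,0,0],[0.666,-0.0726,0,0,0,0,0],[0.666,-0.0726,0,0,0,0,0],[0.666,-0.0726,0,0,0,0,0],[0.666,-0.0726,0,0,0,0,0],[0.666,-0.0726,0,0,0,0,0],[0.666,-0.0726,0,0,0,0,0],[0,0,0,0,0,0,0],[0,0,0,0,0,0,0]]'
python3 -c "
from h import *
o=ctrl.get_obs(); print(o['qpos'])
plan((432,315,26),85)"
```

```text
t: 7.65
ee_pos: [431.2, 315.1, 126.6]
orientation: [2.314, 2.125, -0.002]
ft_force: [-0.5, 0.0, -1.4]
width: 33.7
grasp_force: 30.0
[ 6.08931502e-01  4.28138962e-01  1.89651004e+00 -2.35449202e-04
  8.18142054e-01  6.94447503e-01]
t 7.65 turn(6deg) [-0.008  0.009  0.018] shift tgt frame(40mm) [-1.000e-03  2.100e-02  2.516e+00] world d [ 8.000e-01 -1.000e-01 -1.006e+02]
```

```bash
python3 -m jog '[[0,0,0.8,0,0,0,0],[0,0,0.8,0,0,0,0],[0,0,0.6,0,0,0,0],[0,0,0.3,0,0,0,0],[0,0,0,0,0,0,0],[0,0,0,0,0,0,0.55],[0,0,0,0,0,0,0.55],[0,0,0,0,0,0,0.55],[0,0,0,0,0,0,0.55],[0,0,-0.4,0,0,0,0.55],[0,0,-0.8,0,0,0,0.55],[0,0,-0.9,0,0,0,0.55],[0,0,-0.9,0,0,0,0.55],[0,0,-0.9,0,0,0,1],[0,0,-0.9,0,0,0,1],[0,0,0,0,0,0,1]]'
python3 - <<'E'
from h import *
o=ctrl.get_obs(); im=optics.get_image("top"); c=cam("top"); print(o['qpos'],o['ee_pos'])
print([(round(d['conf'],2),rect(c,d['pixels'],25)) for d in optics.masks_of("offcut","top")[:2]])
plan((440,-260,230),0)
E
```

```text
t: 9.25
ee_pos: [434.2, 317.0, 224.5]
orientation: [2.314, 2.122, 0.015]
ft_force: [0.1, 0.7, 0.0]
width: 68.7
grasp_force: 0.0
[6.08548133e-01 2.88727295e-01 1.82813425e+00 3.05958550e-05
 1.01500335e+00 6.95055767e-01] [434.18357029 317.03526332 224.51025746]
[(0.72, (array([ 365.5, -285.4], dtype=float32), array([20.7, 96.6], dtype=float32), 91.9)), (0.46, (array([431.3, 316.1], dtype=float32), array([30.3, 41.5], dtype=float32), 89.7))]
t 9.35 turn(6deg) [ 4.0000e-03 -2.5000e-02  1.4174e+01] shift tgt frame(40mm) [ 0.201 14.386 -0.248] world d [   8.  -575.5    9.9]
```

```bash
python3 -m jog '[[-0.789,0.024,-0.02,0,0,0,1],[-0.789,0.024,-0.02,0,0,0,1],[-0.789,0.024,-0.02,0,0,0,1],[-0.789,0.024,-0.02,0,0,0,1],[-0.789,0.024,-0.02,0,0,0,1],[-0.789,0.024,-0.02,0,0,0,1],[-0.789,0.024,-0.02,0,0,0,1],[-0.789,0.024,-0.02,0,0,0,1],[-0.789,0.024,-0.02,0,0,0,1],[-0.789,0.024,-0.02,0,0,0,1],[-0.789,0.024,-0.02,0,0,0,1],[-0.789,0.024,-0.02,0,0,0,1],[-0.789,0.024,-0.02,0,0,0,1],[-0.789,0.024,-0.02,0,0,0,1],[-0.789,0.024,-0.02,0,0,0,1],[-0.789,0.024,-0.02,0,0,0,1],[-0.789,0.024,-0.02,0,0,0,1],[-0.789,0.024,-0.02,0,0,0,1],[-0.789,0.024,-0.02,0,0,0,1],[0,0,0,0,0,0,1]]' | head -2
python3 -m jog '[[0,0,0,0,0,0.858,1],[0,0,0,0,0,0.858,1],[0,0,0,0,0,0.858,1],[0,0,0,0,0,0.858,1],[0,0,0,0,0,0.858,1],[0,0,0,0,0,0.858,1],[0,0,0,0,0,0.858,1],[0,0,0,0,0,0.858,1],[0,0,0,0,0,0.858,1],[0,0,0,0,0,0.858,1],[0,0,0,0,0,0.858,1],[0,0,0,0,0,0.858,1],[0,0,0,0,0,0.858,1],[0,0,0,0,0,0.858,1],[0,0,0,0,0,0.858,1],[0,0,0,0,0,0.858,1],[0,0,0,0,0,0,1],[0,0,0,0,0,0,1]]'
python3 - <<'E'
from h import *
o=ctrl.get_obs(); im=optics.get_image("wrist"); c=cam("wrist",o); cv2.imwrite("pics/w2.png",im[:,:,::-1])
print(o['qpos'],o['ee_pos'])
for n,zs in dict(rack=[26],slab=[54],slab_small=[44],slab_large=[66]).items():
    for d in optics.masks_of(n,"wrist")[:4]:
        for z in zs: print(n,round(d['conf'],2),np.round(d['extent']),z,*rect(c,d['pixels'],z))
# kinematic fit
S=[(625,222.3,.4238,2.0545),(436.7,203.5,.1718,2.2175),(534,126.6,.4281,2.3247),(537.6,224.5,.2887,2.1170)]
p=o['ee_pos'];q=o['qpos'];S.append((np.hypot(p[0],p[1]),p[2],q[1],q[1]+q[2]))
A=[];b=[]
for r,z,a,t in S:
    s,cc=np.sin,np.cos
    A+=[[1,0,s(a),s(t),cc(t)],[0,1,cc(a),cc(t),-s(t)]]; b+=[r,z]
x,res,rk,sv=np.linalg.lstsq(np.array(A),np.array(b),rcond=None); print('r0,H-L,a,b,e',x.round(1),res,sv.round(3))
E
```

```text
t: 11.35
ee_pos: [397.4, -286.2, 232.8]
t: 13.15
ee_pos: [397.5, -282.9, 233.4]
orientation: [-3.139, -0.077, 0.002]
ft_force: [-0.2, -1.4, 0.5]
width: 87.6
grasp_force: 0.0
[-6.42924905e-01  2.07836595e-01  1.91517917e+00  1.31129758e-04
  1.02048750e+00  8.78588248e-01] [ 397.54082337 -282.88603918  233.38994768]
rack 0.58 [257. 145.  84. 134.] 26 [ 426.9 -284.6] [105.6 166.8] 2.9
rack 0.24 [ 62.   7. 123.  13.] 26 [582.1 -45.9] [ 11.4 139.7] 92.8
slab 0.96 [288.  28.  42.  52.] 54 [ 566.8 -311.5] [16.5 66. ] 148.6
slab 0.94 [375.  47.  44.  73.] 54 [ 547.3 -409.2] [24.5 76.2] 166.0
slab 0.72 [255. 147.  48.  11.] 54 [ 429.9 -281.5] [14.6 53.9] 92.8
slab 0.64 [258. 103.  60.   5.] 54 [ 484.4 -282.9] [14.6 69.4] 92.8
slab_small 0.72 [256. 149.  45.  14.] 44 [ 428.2 -282.8] [16.3 55.5] 92.8
slab_large 0.84 [254. 196.  69.  20.] 66 [ 374.7 -283. ] [23.  84.2] 92.8
r0,H-L,a,b,e [ -0.7   7.4 562.8 488.5  80.3] [8.03520098] [3.865 3.159 0.216 0.149 0.134]
```

View pics/w2.png

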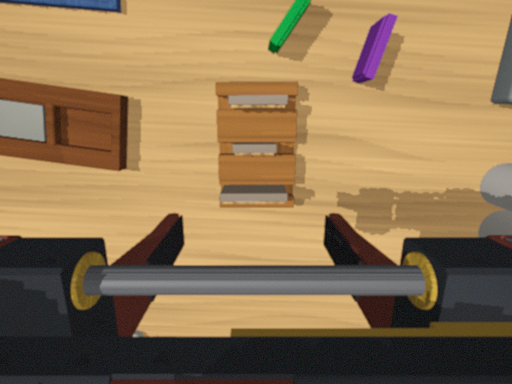

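The wrist view confirms the 70 mm slab in the far groove at (258,103), the small one at (255,148) and the large one at (254,196). The green decoy is beyond, at (290,25). Next I check that the 90° tilt is within the joint ranges.

Run:
```python
import numpy as np
from scipy.optimize import fsolve
r0,HL,a,b,e=-.7,7.4,562.8,488.5,80.3
s,c=np.sin,np.cos
def ik(r,z,phi,L): # phi>0 tip outward
    rw=r-L*s(phi); zw=z+L*c(phi)
    f=lambda q:[r0+a*s(q[0])+b*s(q[0]+q[1])+e*c(q[0]+q[1])-rw, HL+L+a*c(q[0])+b*c(q[0]+q[1])-e*s(q[0]+q[1])-zw]
    q,_,ok,_=fsolve(f,[.3,1.9],full_output=1); return [*q.round(2),round(np.pi-phi-q.sum(),2),ok]
for L in (220,280,340):
    for d in (30,40,45,55): print(L,d,'tray650',ik(650,16,np.radians(d),L),'tray690',ik(690,16,np.radians(d),L),'hi',ik(650,120,np.radians(d),L),'rack',ik(570,40,np.radians(d-90),L),ik(570,150,np.radians(d-90),L))
```

```text
220 30 tray650 [np.float64(0.68), np.float64(1.91), np.float64(0.03), 1] tray690 [np.float64(0.71), np.float64(1.82), np.float64(0.08), 1] hi [np.float64(0.49), np.float64(1.9), np.float64(0.23), 1] rack [np.float64(0.97), np.float64(1.37), np.float64(1.85), 1] [np.float64(0.82), np.float64(1.37), np.float64(1.99), 1]
220 40 tray650 [np.float64(0.7), np.float64(1.98), np.float64(-0.24), 1] tray690 [np.float64(0.73), np.float64(1.89), np.float64(-0.17), 1] hi [np.float64(0.5), np.float64(1.97), np.float64(-0.03), 1] rack [np.float64(0.9), np.float64(1.43), np.float64(1.68), 1] [np.float64(0.75), np.float64(1.43), np.float64(1.83), 1]
220 45 tray650 [np.float64(0.72), np.float64(2.01), np.float64(-0.37), 1] tray690 [np.float64(0.74), np.float64(1.92), np.float64(-0.31), 1] hi [np.float64(0.51), np.float64(2.01), np.float64(-0.16), 1] rack [np.float64(0.87), np.float64(1.47), np.float64(1.59), 1] [np.float64(0.72), np.float64(1.46), np.float64(1.75), 1]
220 55 tray650 [np.float64(0.77), np.float64(2.05), np.float64(-0.64), 1] tray690 [np.float64(0.79), np.float64(1.96), np.float64(-0.57
[... 2066 characters left out ...]
float64(0.93), np.float64(1.17), np.float64(1.91), 1]
340 45 tray650 [np.float64(0.77), np.float64(2.17), np.float64(-0.59), 1] tray690 [np.float64(0.78), np.float64(2.09), np.float64(-0.51), 1] hi [np.float64(0.51), np.float64(2.19), np.float64(-0.35), 1] rack [np.float64(1.01), np.float64(1.23), np.float64(1.69), 1] [np.float64(0.87), np.float64(1.23), np.float64(1.82), 1]
340 55 tray650 [np.float64(0.89), np.float64(2.22), np.float64(-0.93), 1] tray690 [np.float64(0.88), np.float64(2.14), np.float64(-0.84), 1] hi [np.float64(0.61), np.float64(2.27), np.float64(-0.7), 1] rack [np.float64(0.91), np.float64(1.36), np.float64(1.48), 1] [np.float64(0.77), np.float64(1.35), np.float64(1.63), 1]
```

```bash
python3 -m jog '[[0,0,0,0,-0.75,0,1],[0,0,0,0,-0.75,0,1],[0,0,0,0,-0.75,0,1],[0,0,0,0,-0.75,0,1],[0,0,0,0,-0.75,0,1],[0,0,0,0,-0.75,0,1],[0,0,0,0,-0.75,0,1],[0,0,0,0,-0.75,0,1],[0,0,0,0,-0.75,0,1],[0,0,0,0,-0.75,0,1],[0,0,0,0,0,0,1],[0,0,0,0,0,0,1]]'
python3 - <<'E'
from h import *
y=np.radians(2.9); ty=(-np.sin(y),np.cos(y),0)
print(ctrl.get_obs()['qpos'].round(2))
# rotation about world rack-y taking tip (0,0,-1) towards -x: +45 about +y
plan((488,-282.2,110),2.9,45,ty); plan((488,-282.2,37),2.9,45,ty)
E
```

```text
t: 14.6
ee_pos: [398.1, -283.7, 233.7]
orientation: [2.886, 0.068, -1.194]
ft_force: [-0.1, -0.9, -0.4]
width: 87.9
grasp_force: 0.0
[-0.44  0.58  1.56 -0.34  1.71  1.17]
t 14.6 turn(6deg) [-0.03 -0.01 -0.02] shift tgt frame(40mm) [3.776 0.077 0.598] world d [  89.9    1.5 -123.7]
t 14.6 turn(6deg) [-0.03 -0.01 -0.02] shift tgt frame(40mm) [5.066 0.077 1.889] world d [  89.9    1.5 -196.7]
```

```bash
python3 -m jog '[[0.629,0.013,0.1,0,0,0,1],[0.629,0.013,0.1,0,0,0,1],[0.629,0.013,0.1,0,0,0,1],[0.629,0.013,0.1,0,0,0,1],[0.629,0.013,0.1,0,0,0,1],[0.629,0.013,0.1,0,0,0,1],[0,0,0,0,0,0,1],[0,0,0,0,0,0,1]]'
python3 - <<'E'
from h import *
y=np.radians(2.9); ty=(-np.sin(y),np.cos(y),0)
o=ctrl.get_obs(); im=optics.get_image("wrist"); c=cam("wrist",o)
cv2.imwrite("pics/w3.png",im[:,:,::-1]); cv2.imwrite("pics/s3.png",optics.get_image("side")[:,:,::-1])
for d in optics.masks_of("slab","wrist")[:4]: print(round(d['conf'],2),np.round(d['extent']))
u=np.array([np.cos(y),np.sin(y),0]); v=np.array(ty)
P=np.array([484.5,-282.3,0])+7*u
print('expected face corners',proj(c,[P+35*v+[0,0,54],P-35*v+[0,0,54],P-35*v+[0,0,26],P+35*v+[0,0,26]]).round())
plan((488,-282.2,37),2.9,45,ty)
E
```

```text
t: 15.4
ee_pos: [487.4, -282.9, 111.2]
orientation: [2.886, 0.067, -1.194]
ft_force: [0.9, -0.4, 0.7]
width: 87.5
grasp_force: 0.0
0.8 [254. 143.  98.  39.]
0.64 [467.  62.  89. 125.]
0.55 [324.  41. 104.  77.]
expected face corners [[204. 153.]
 [301. 153.]
 [298. 124.]
 [207. 124.]]
t 15.55 turn(6deg) [-0.026 -0.017 -0.036] shift tgt frame(40mm) [ 1.333 -0.022  1.321] world d [  0.3   0.9 -75.1]
```

View pics/w3.png

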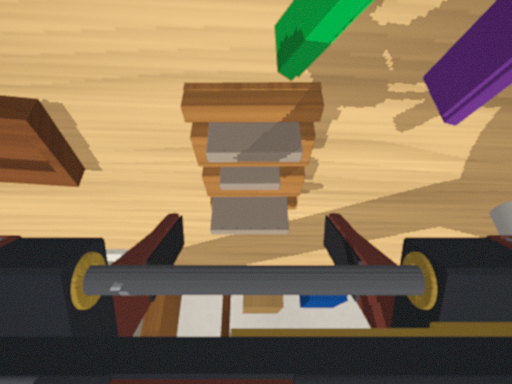

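The picture shows the slab's face at columns 204-302, rows 124-153, exactly where the estimate projects it, centred between the fingers. Descending and gripping.

```bash
python3 -m jog '[[0.4,0,0.4,0,0,0,1],[0.4,0,0.4,0,0,0,1],[0.3,0,0.3,0,0,0,1],[0.15,0,0.15,0,0,0,1],[0.075,0,0.075,0,0,0,1],[0,0,0,0,0,0,1]]'
python3 -m jog '[[0,0,0,0,0,0,0],[0,0,0,0,0,0,0],[0,0,0,0,0,0,0],[0,0,0,0,0,0,0],[0,0,0,0,0,0,0],[0,0,0,0,0,0,0]]'
```

```text
t: 16.15
ee_pos: [487.7, -282.7, 35.2]
orientation: [2.885, 0.067, -1.196]
ft_force: [-0.7, 0.5, 0.4]
width: 87.7
grasp_force: 0.0
t: 16.75
ee_pos: [488.2, -282.9, 36.2]
orientation: [2.885, 0.067, -1.194]
ft_force: [2.2, -0.5, 5.0]
width: 69.5
grasp_force: 30.0
```

Gripped at 69.5 mm. Lifting straight up 110 mm, and then bringing the tool back to vertical.

```bash
python3 -m jog '[[-0.1,0,-0.1,0,0,0,0],[-0.25,0,-0.25,0,0,0,0],[-0.4,0,-0.4,0,0,0,0],[-0.4,0,-0.4,0,0,0,0],[-0.4,0,-0.4,0,0,0,0],[-0.4,0,-0.4,0,0,0,0],[-0.2,0,-0.2,0,0,0,0],[0,0,0,0,0,0,0]]'
python3 -m jog '[[0,0,0,0,0.6,0,0],[0,0,0,0,0.75,0,0],[0,0,0,0,0.75,0,0],[0,0,0,0,0.75,0,0],[0,0,0,0,0.75,0,0],[0,0,0,0,0.75,0,0],[0,0,0,0,0.75,0,0],[0,0,0,0,0.75,0,0],[0,0,0,0,0.75,0,0],[0,0,0,0,0.6,0,0],[0,0,0,0,0.3,0,0],[0,0,0,0,0,0,0]]'
python3 - <<'E'
from h import *
print(ctrl.get_obs()['qpos'].round(2))
plan((660,-40,160),93); plan((660,-40,160),90)
E
```

```text
t: 17.55
ee_pos: [488.7, -283.1, 159.2]
orientation: [2.886, 0.066, -1.19]
ft_force: [1.4, 0.5, -1.6]
width: 70.0
grasp_force: 30.0
t: 18.75
ee_pos: [486.2, -282.3, 156.4]
orientation: [-3.14, -0.072, 0.003]
ft_force: [-0.1, 1.0, -0.2]
width: 69.0
grasp_force: 30.0
[-0.55  0.42  1.82  0.    0.91  0.98]
t 18.75 turn(6deg) [-2.2000e-02  3.0000e-03 -1.5065e+01] shift tgt frame(40mm) [ 5.822  4.655 -0.089] world d [173.8 242.3   3.6]
t 18.75 turn(6deg) [-2.2000e-02  3.0000e-03 -1.4565e+01] shift tgt frame(40mm) [ 6.057  4.344 -0.089] world d [173.8 242.3   3.6]
```

```bash
python3 -m jog '[[0,0,0,0,0,-0.809,0],[0,0,0,0,0,-0.809,0],[0,0,0,0,0,-0.809,0],[0,0,0,0,0,-0.809,0],[0,0,0,0,0,-0.809,0],[0,0,0,0,0,-0.809,0],[0,0,0,0,0,-0.809,0],[0,0,0,0,0,-0.809,0],[0,0,0,0,0,-0.809,0],[0,0,0,0,0,-0.809,0],[0,0,0,0,0,-0.809,0],[0,0,0,0,0,-0.809,0],[0,0,0,0,0,-0.809,0],[0,0,0,0,0,-0.809,0],[0,0,0,0,0,-0.809,0],[0,0,0,0,0,-0.809,0],[0,0,0,0,0,-0.809,0],[0,0,0,0,0,-0.809,0],[0,0,0,0,0,0,0]]' | head -3
python3 -m jog '[[0.505,0.362,0,0,0,0,0],[0.505,0.362,0,0,0,0,0],[0.505,0.362,0,0,0,0,0],[0.505,0.362,0,0,0,0,0],[0.505,0.362,0,0,0,0,0],[0.505,0.362,0,0,0,0,0],[0.505,0.362,0,0,0,0,0],[0.505,0.362,0,0,0,0,0],[0.505,0.362,0,0,0,0,0],[0.505,0.362,0,0,0,0,0],[0.505,0.362,0,0,0,0,0],[0.505,0.362,0,0,0,0,0],[0,0,0,0,0,0,0]]' | head -3
python3 -m jog '[[0,0,0,0,0.6,0,0],[0,0,0,0,0.75,0,0],[0,0,0,0,0.75,0,0],[0,0,0,0,0.75,0,0],[0,0,0,0,0.75,0,0],[0,0,0,0,0.75,0,0],[0,0,0,0,0.75,0,0],[0,0,0,0,0.75,0,0],[0,0,0,0,0.75,0,0],[0,0,0,0,0.6,0,0],[0,0,0,0,0.3,0,0],[0,0,0,0,0,0,0],[0,0,0,0,0,0,0]]'
python3 - <<'E'
from h import *
o=ctrl.get_obs();print(o['qpos'].round(2)); print(R.from_rotvec(o['orientation']).as_matrix().round(3))
im=optics.get_image("side"); cv2.imwrite("pics/s4.png",cv2.resize(im[60:300,100:420],(800,600))[:,:,::-1])
plan((660,-40,40),90,-45,(1,0,0))
E
```

```text
t: 20.65
ee_pos: [487.8, -282.4, 156.5]
orientation: [-2.218, -2.222, 0.001]
t: 21.95
ee_pos: [662.9, -37.7, 156.7]
orientation: [-2.22, -2.222, -0.0]
t: 23.25
ee_pos: [661.3, -40.3, 157.0]
orientation: [-1.761, -1.76, -0.727]
ft_force: [-0.0, 0.3, -1.5]
width: 69.5
grasp_force: 30.0
[-0.39  0.73  1.5   0.73  1.35 -0.72]
[[ 0.     1.    -0.001]
 [ 0.708  0.     0.706]
 [ 0.706 -0.001 -0.708]]
t 23.3 turn(6deg) [-1.0000e-03 -1.4989e+01  8.0000e-03] shift tgt frame(40mm) [ 2.077 -0.037  2.075] world d [  -1.5    0.  -117.4]
```

View pics/s4.png

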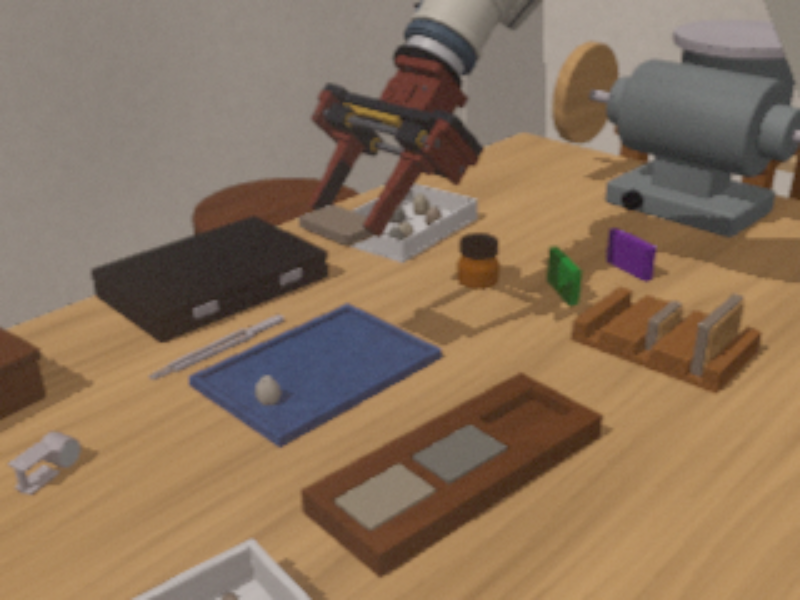

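The side view shows the slab level in the tilted fingers, above the tray. Lowering it.

```bash
python3 -m jog '[[-0.4,0,0.4,0,0,0,0],[-0.4,0,0.4,0,0,0,0],[-0.4,0,0.4,0,0,0,0],[-0.4,0,0.4,0,0,0,0],[-0.4,0,0.4,0,0,0,0],[-0.25,0,0.25,0,0,0,0],[0,0,0,0,0,0,0]]'
python3 -m jog '[[-0.1,0,0.1,0,0,0,0],[-0.05,0,0.05,0,0,0,0],[-0.03,0,0.03,0,0,0,0],[0,0,0,0,0,0,0]]'
```

```text
t: 24.0
ee_pos: [659.8, -39.3, 27.2]
orientation: [-1.758, -1.758, -0.725]
ft_force: [0.1, -0.3, -0.8]
width: 69.4
grasp_force: 30.0
t: 24.4
ee_pos: [661.7, -40.3, 20.2]
orientation: [-1.76, -1.761, -0.729]
ft_force: [0.0, 0.1, -1.8]
width: 69.3
grasp_force: 30.0
```

```bash
for i in 1; do python3 -m jog '[[-0.018,0,0.018,0,0,0,0],[-0.018,0,0.018,0,0,0,0],[0,0,0,0,0,0,0]]'; python3 -m jog '[[-0.018,0,0.018,0,0,0,0],[0,0,0,0,0,0,0]]'; python3 -m jog '[[-0.018,0,0.018,0,0,0,0],[0,0,0,0,0,0,0]]'; done | grep -E "ee_pos|force"
```

```text
ee_pos: [661.5, -40.2, 17.8]
ft_force: [-0.3, 0.0, -1.1]
grasp_force: 30.0
ee_pos: [661.4, -40.1, 16.6]
ft_force: [1.0, -0.4, -1.0]
grasp_force: 30.0
ee_pos: [661.4, -40.2, 16.5]
ft_force: [-1.8, -1.1, 5.4]
grasp_force: 30.0
```

Contact at 16.5 mm, as expected. Opening and retreating up.

```bash
python3 -m jog '[[0,0,0,0,0,0,1],[0,0,0,0,0,0,1],[0,0,0,0,0,0,1],[0,0,0,0,0,0,1],[0,0,0,0,0,0,1],[0.1,0,-0.1,0,0,0,1],[0.3,0,-0.3,0,0,0,1],[0.5,0,-0.5,0,0,0,1],[0.5,0,-0.5,0,0,0,1],[0.6,0,-0.6,0,0,0,1],[0.6,0,-0.6,0,0,0,1],[0.6,0,-0.6,0,0,0,1]]'
python3 -m jog '[[0,0,0,0,-0.75,0,1],[0,0,0,0,-0.75,0,1],[0,0,0,0,-0.75,0,1],[0,0,0,0,-0.75,0,1],[0,0,0,0,-0.75,0,1],[0,0,0,0,-0.75,0,1],[0,0,0,0,-0.75,0,1],[0,0,0,0,-0.75,0,1],[0,0,0,0,-0.75,0,1],[0,0,0,0,-0.75,0,1],[0,0,0,0,0,0,1]]'
python3 - <<'E'
from h import *
o=ctrl.get_obs(); print(o['qpos'].round(2)); im=optics.get_image("top"); c=cam("top")
cv2.imwrite("pics/t5.png",cv2.resize(im[120:260,180:380],(800,560))[:,:,::-1])
for d in optics.masks_of("slab","top")[:4]: print(round(d['conf'],2),np.round(d['extent']),*rect(c,d['pixels'],20))
plan((610,-40,200),0)
E
```

```text
t: 26.3
ee_pos: [661.4, -40.2, 199.6]
orientation: [-1.76, -1.761, -0.729]
ft_force: [0.5, -0.3, -0.6]
width: 88.1
grasp_force: 0.0
t: 27.4
ee_pos: [661.5, -38.3, 198.4]
orientation: [2.217, 2.223, 0.001]
ft_force: [0.3, 1.4, -0.1]
width: 87.8
grasp_force: 0.0
[-0.08  0.5   1.56 -0.    1.08 -0.08]
0.79 [402. 194.  12.  23.] [ 550.5 -419.9] [24.8 68.2] 162.9
0.57 [361. 184.  18.  24.] [ 579.  -317.7] [21.5 74.8] 146.8
t 27.5 turn(6deg) [-6.0000e-03 -1.9000e-02  1.5013e+01] shift tgt frame(40mm) [-1.285  0.01  -0.057] world d [-51.4  -0.4   2.3]
```

```bash
python3 -m jog '[[0,0,0,0,0,0.834,1],[0,0,0,0,0,0.834,1],[0,0,0,0,0,0.834,1],[0,0,0,0,0,0.834,1],[0,0,0,0,0,0.834,1],[0,0,0,0,0,0.834,1],[0,0,0,0,0,0.834,1],[0,0,0,0,0,0.834,1],[0,0,0,0,0,0.834,1],[0,0,0,0,0,0.834,1],[0,0,0,0,0,0.834,1],[0,0,0,0,0,0.834,1],[0,0,0,0,0,0.834,1],[0,0,0,0,0,0.834,1],[0,0,0,0,0,0.834,1],[0,0,0,0,0,0.834,1],[0,0,0,0,0,0.834,1],[0,0,0,0,0,0.834,1],[0,0,0,0,0,0,1]]' | head -3
python3 -m jog '[[-0.65,0,0,0,0,0,1],[-0.65,0,0,0,0,0,1],[0,0,0,0,0,0,1],[0,0,0,0,0,0,1]]' | head -3
python3 - <<'E'
from h import *
o=ctrl.get_obs(); im=optics.get_image("wrist"); c=cam("wrist",o); cv2.imwrite("pics/w6.png",im[:,:,::-1])
for n,z in (("slab",20),("tray",12)):
  for d in optics.masks_of(n,"wrist")[:3]: print(n,round(d['conf'],2),np.round(d['extent']),*rect(c,d['pixels'],z))
E
```

```text
t: 29.4
ee_pos: [661.3, -41.2, 196.9]
orientation: [-3.14, 0.005, 0.0]
t: 29.8
ee_pos: [609.8, -40.6, 197.3]
orientation: [-3.141, 0.0, -0.002]
slab 0.82 [250. 133.  41.  57.] [661.2 -34.8] [45.9 70.6] 0.7
```

View pics/w6.png

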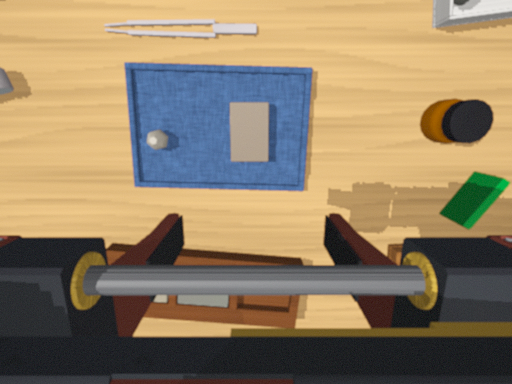

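The wrist view shows the slab lying flat on the tray at (250,133), 46 by 70 mm on its top plane, clear of the crystal (157,140). Regrasping it across its width by the top 6 mm of its edges.

```bash
python3 -m jog '[[0.65,-0.07,0,0,0,-0.08,0.72],[0.635,-0.075,0,0,0,0,0.72],[0,0,0.8,0,0,0,0.72],[0,0,0.8,0,0,0,0.72],[0,0,0.8,0,0,0,0.72],[0,0,0.8,0,0,0,0.72],[0,0,0.6,0,0,0,0.72],[0,0,0.4,0,0,0,0.72],[0,0,0.2,0,0,0,0.72],[0,0,0.1,0,0,0,0.72],[0,0,0,0,0,0,0.72],[0,0,0,0,0,0,0.72]]'
```

```text
t: 31.15
ee_pos: [661.7, -34.2, 17.9]
orientation: [3.141, 0.012, 0.003]
ft_force: [1.0, 1.3, 0.2]
width: 63.0
grasp_force: 0.0
```

```bash
python3 -m jog '[[0,0,0.08,0,0,0,0.72],[0,0,0,0,0,0,0.72],[0,0,0,0,0,0,0],[0,0,0,0,0,0,0],[0,0,0,0,0,0,0],[0,0,0,0,0,0,0],[0,0,0,0,0,0,0],[0,0,0,0,0,0,0]]'
python3 -m jog '[[0,0,-0.1,0,0,0,0],[0,0,-0.3,0,0,0,0],[0,0,-0.6,0,0,0,0],[0,0,-0.8,0,0,0,0],[0,0,-0.6,0,0,0,0],[0,0,-0.3,0,0,0,0],[0,0,0,0,0,0,0]]'
python3 - <<'E'
from h import *
o=ctrl.get_obs(); im=optics.get_image("wrist"); c=cam("wrist",o)
cv2.imwrite("pics/w7.png",im[:,:,::-1])
for d in optics.masks_of("slab","wrist")[:2]: print(round(d['conf'],2),np.round(d['extent']),*rect(c,d['pixels'],o['ee_pos'][2]+6))
print(o['ee_pos'])
plan((441,-55.5,110),85)
E
```

```text
t: 31.95
ee_pos: [660.9, -34.2, 13.7]
orientation: [3.142, 0.012, 0.0]
ft_force: [-0.0, -1.3, 2.8]
width: 45.8
grasp_force: 30.0
t: 32.65
ee_pos: [662.1, -34.2, 123.9]
orientation: [3.141, 0.012, 0.006]
ft_force: [0.1, 0.1, -1.1]
width: 45.8
grasp_force: 30.0
0.61 [254. 220.  82.  91.] [670.5 -33.8] [46.2 58.6] 0.3
[662.06549125 -34.21876399 123.87694582]
t 32.75 turn(6deg) [-6.0000e-03  5.0000e-03 -1.4093e+01] shift tgt frame(40mm) [-1.011 -5.415  0.276] world d [-219.3  -21.4  -11. ]
```

```bash
python3 -m jog '[[0,0,0,0,0,-0.783,0],[0,0,0,0,0,-0.783,0],[0,0,0,0,0,-0.783,0],[0,0,0,0,0,-0.783,0],[0,0,0,0,0,-0.783,0],[0,0,0,0,0,-0.783,0],[0,0,0,0,0,-0.783,0],[0,0,0,0,0,-0.783,0],[0,0,0,0,0,-0.783,0],[0,0,0,0,0,-0.783,0],[0,0,0,0,0,-0.783,0],[0,0,0,0,0,-0.783,0],[0,0,0,0,0,-0.783,0],[0,0,0,0,0,-0.783,0],[0,0,0,0,0,-0.783,0],[0,0,0,0,0,-0.783,0],[0,0,0,0,0,-0.783,0],[0,0,0,0,0,-0.783,0],[0,0,0,0,0,0,0]]' | head -3
python3 -m jog '[[-0.237,-0.54,-0.1,0,0,0,0],[-0.237,-0.54,-0.1,0,0,0,0],[-0.237,-0.54,-0.1,0,0,0,0],[-0.237,-0.54,-0.1,0,0,0,0],[-0.237,-0.54,-0.1,0,0,0,0],[-0.237,-0.54,-0.1,0,0,0,0],[-0.237,-0.54,-0.1,0,0,0,0],[-0.237,-0.54,-0.1,0,0,0,0],[-0.237,-0.54,-0.1,0,0,0,0],[-0.237,-0.54,-0.1,0,0,0,0],[0,0,0,0,0,0,0],[0,0,0,0,0,0,0]]'
python3 - <<'E'
from h import *
o=ctrl.get_obs(); im=optics.get_image("wrist"); c=cam("wrist",o); np.save("w8.npy",im); np.save("w8c.npy",np.array([c],dtype=object),allow_pickle=True)
y=np.radians(-4.9); u=np.array([np.cos(y),np.sin(y),0]); v=np.array([-np.sin(y),np.cos(y),0])
for h in ((441,-55.2,24),):
  h=np.array(h); q=proj(c,[h+a*25*u+b*37*v for a,b in ((-1,-1),(1,-1),(1,1),(-1,1))]); print(q.round(1))
for n,z in (("slab",24),("board",24)):
  for d in optics.masks_of(n,"wrist")[:3]: print(n,round(d['conf'],2),np.round(d['extent']),*rect(c,d['pixels'],z))
x0,y0=int(q[:,0].min())-30,max(int(q[:,1].min())-20,0)
x1,y1=int(q[:,0].max())+30,min(int(q[:,1].max())+25,383)
k=5; s=cv2.resize(im[y0:y1,x0:x1],None,fx=k,fy=k,interpolation=cv2.INTER_CUBIC); print(x0,y0,s.shape)
cv2.polylines(s,[((q-[x0,y0]+.5)*k).astype(np.int32)],True,(0,255,0),1)
cv2.imwrite("pics/w8.png",s[:600,:800,::-1])
E
```

```text
t: 34.65
ee_pos: [659.6, -34.1, 119.6]
orientation: [-2.314, -2.122, 0.003]
t: 35.85
ee_pos: [437.6, -109.9, 161.3]
orientation: [2.318, 2.12, 0.0]
ft_force: [0.0, 0.3, -1.3]
width: 46.0
grasp_force: 30.0
[[229.1 165.7]
 [274.9 165.5]
 [276.   94. ]
 [227.2  94.3]]
slab 0.61 [252. 220.  80.  89.] [ 433.6 -155. ] [ 87.5 111.9] 84.8
board 0.78 [251.  89. 108. 177.] [444.1 -18.3] [101.3 170.4] 85.4
197 74 (580, 540, 3)
```

View pics/w8.png

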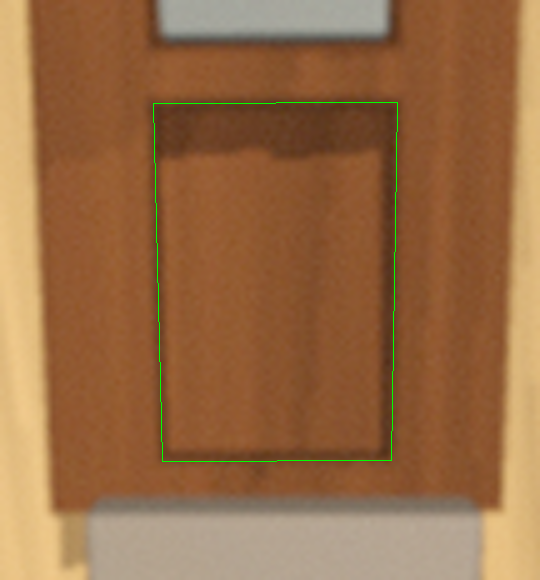

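Run:
```python
from h import *
c=np.load("w8c.npy",allow_pickle=True)[0]; o=ctrl.get_obs(); p=np.array([437.6,-109.9,161.3]); Rt=R.from_rotvec(o['orientation'])
for row,dz in ((177,6.3),(173.6,-4.7)):
    P=unproj(c,[[214.6,row],[254,row],[293,row]],p[2]+dz); print(Rt.inv().apply(P-p).round(1))
plan((441,-55.2,50),85.1)
```

```text
[[ 35.1 -21.8  -6.3]
 [ 35.1   0.9  -6.3]
 [ 35.   23.3  -6.3]]
[[ 35.  -23.3   4.7]
 [ 34.9   0.9   4.7]
 [ 34.9  24.8   4.7]]
t 36.0 turn(6deg) [ 0.003 -0.    -0.017] shift tgt frame(40mm) [ 1.363 -0.05   2.783] world d [   2.7   54.5 -111.3]
```

The recess outline projects right onto the image, and the held slab is centred on the TCP (ends at 35 mm). Going over the recess.

```bash
python3 -m jog '[[0.45,-0.02,0,0,0,-0.017,0],[0.45,-0.02,0,0,0,0,0],[0.463,-0.022,0,0,0,0,0],[0,0,0.7,0,0,0,0],[0,0,0.8,0,0,0,0],[0,0,0.8,0,0,0,0],[0,0,0.48,0,0,0,0],[0,0,0,0,0,0,0],[0,0,0,0,0,0,0]]'
python3 -c "
from h import *
plan((440.5,-55.2,26),85.1)"
```

```text
t: 36.9
ee_pos: [440.0, -55.0, 50.1]
orientation: [-2.313, -2.125, 0.001]
ft_force: [0.4, 0.1, -1.9]
width: 45.5
grasp_force: 30.0
t 36.9 turn(6deg) [-0.008 -0.001  0.004] shift tgt frame(40mm) [-0.003  0.013  0.604] world d [  0.5  -0.2 -24.1]
```

```bash
python3 -m jog '[[0,0.01,0.2,0,0,0,0],[0,0,0.15,0,0,0,0],[0,0,0.05,0,0,0,0],[0,0,0.05,0,0,0,0],[0,0,0,0,0,0,0]]'; python3 -m jog '[[0,0,0.05,0,0,0,0],[0,0,0.05,0,0,0,0],[0,0,0,0,0,0,0]]'
```

```text
t: 37.4
ee_pos: [439.9, -55.3, 32.3]
orientation: [-2.314, -2.125, 0.0]
ft_force: [-0.2, -0.7, 0.0]
width: 45.2
grasp_force: 30.0
t: 37.7
ee_pos: [439.9, -55.3, 28.2]
orientation: [-2.314, -2.125, 0.0]
ft_force: [-0.2, 0.5, -0.2]
width: 45.5
grasp_force: 30.0
```

```bash
python3 -m jog '[[0,0,0.03,0,0,0,0],[0,0,0.02,0,0,0,0],[0,0,0,0,0,0,0]]'; python3 -m jog '[[0,0,0.02,0,0,0,0],[0,0,0,0,0,0,0]]'
```

```text
t: 38.0
ee_pos: [439.9, -55.3, 26.2]
orientation: [-2.314, -2.125, 0.0]
ft_force: [-0.4, 0.2, -1.1]
width: 45.6
grasp_force: 30.0
t: 38.2
ee_pos: [440.0, -55.3, 25.5]
orientation: [-2.314, -2.125, 0.0]
ft_force: [-0.2, 0.1, -0.8]
width: 45.5
grasp_force: 30.0
```

No contact, so it is in the recess freely. Releasing, rising, closing the fingers and pressing down on the centre.

```bash
python3 -m jog '[[0,0,0,0,0,0,0.7],[0,0,0,0,0,0,0.7],[0,0,0,0,0,0,0.7],[0,0,0,0,0,0,0.7],[0,0,-0.3,0,0,0,0.7],[0,0,-0.5,0,0,0,0.7],[0,0,-0.3,0,0,0,0],[0,0,0,0,0,0,0],[0,0,0,0,0,0,0],[0,0,0,0,0,0,0],[0,0,0,0,0,0,0],[0,0,0,0,0,0,0],[0,0,0,0,0,0,0],[0,0,0,0,0,0,0]]'
python3 -m jog '[[0,0,0.4,0,0,0,0],[0,0,0.3,0,0,0,0],[0,0,0.15,0,0,0,0],[0,0,0.05,0,0,0,0],[0,0,0,0,0,0,0]]'
```

```text
t: 39.6
ee_pos: [439.9, -55.3, 69.3]
orientation: [-2.314, -2.124, 0.0]
ft_force: [0.4, 0.6, 0.6]
width: 1.8
grasp_force: 0.0
t: 40.1
ee_pos: [439.8, -55.3, 33.2]
orientation: [-2.314, -2.124, 0.001]
ft_force: [-0.1, 0.9, 0.4]
width: 0.3
grasp_force: 0.0
```

```bash
python3 -m jog '[[0,0,0.06,0,0,0,0],[0,0,0.06,0,0,0,0],[0,0,0,0,0,0,0]]'; python3 -m jog '[[0,0,0.05,0,0,0,0],[0,0,0.03,0,0,0,0],[0,0,0,0,0,0,0]]';  python3 -m jog '[[0,0,0.025,0,0,0,0],[0,0,0,0,0,0,0]]'
```

```text
t: 40.4
ee_pos: [440.0, -55.3, 28.7]
orientation: [2.314, 2.125, 0.0]
ft_force: [0.1, -0.9, -0.6]
width: 0.7
grasp_force: 0.0
t: 40.7
ee_pos: [439.9, -55.3, 25.4]
orientation: [-2.314, -2.124, 0.0]
ft_force: [-0.7, -0.3, -0.0]
width: 0.7
grasp_force: 0.0
t: 40.9
ee_pos: [440.0, -55.3, 24.5]
orientation: [-2.314, -2.125, -0.0]
ft_force: [0.1, 0.2, -0.2]
width: 0.4
grasp_force: 0.0
```

```bash
python3 -m jog '[[0,0,0.015,0,0,0,0],[0,0,0.015,0,0,0,0],[0,0,0,0,0,0,0]]'; python3 -m jog '[[0,0,0.015,0,0,0,0],[0,0,0,0,0,0,0]]'
```

```text
t: 41.2
ee_pos: [440.0, -55.3, 24.2]
orientation: [2.314, 2.125, 0.0]
ft_force: [-3.7, 0.2, 17.1]
width: 0.6
grasp_force: 8.5
t: 41.4
ee_pos: [440.0, -55.3, 24.2]
orientation: [2.314, 2.125, 0.0]
ft_force: [-5.7, 0.2, 26.2]
width: 0.3
grasp_force: 13.4
```

It is hard at z = 24.2 with 26 N, so it is seated flush. Retreating to check.

```bash
python3 -m jog '[[0,0,-0.3,0,0,0,0],[0,0,-0.8,0,0,0,0],[-0.5,0,-0.9,0,0,0,0],[-0.8,0,-0.9,0,0,0,0],[-0.8,0,-0.9,0,0,0,0],[0,0,0,0,0,0,0],[0,0,0,0,0,0,0],[0,0,0,0,0,0,0]]' | head -2
python3 - <<'E'
from h import *
o=ctrl.get_obs(); im=optics.get_image("wrist"); c=cam("wrist",o)
h=np.array([441,-55.2,24]); y=np.radians(-4.9); u=np.array([np.cos(y),np.sin(y),0]); v=np.array([-np.sin(y),np.cos(y),0])
q=proj(c,[h+a*25*u+b*37*v for a,b in ((-1,-1),(1,-1),(1,1),(-1,1))])
x0,y0=(q.min(0)-25).astype(int); x1,y1=(q.max(0)+25).astype(int); y0=max(y0,0)
for d in optics.masks_of("slab","wrist")[:3]: print(round(d['conf'],2),np.round(d['extent']),*rect(c,d['pixels'],24))
top=optics.get_image("top"); s=cv2.resize(im[y0:y1,x0:x1],(400,560)); t=cv2.resize(top[190:280,90:190],(400,360))
S=np.zeros((560,800,3),np.uint8); S[:,:400]=s; S[:360,400:]=t; cv2.imwrite("pics/w9.png",S[:,:,::-1])
E
```

```text
t: 42.2
ee_pos: [431.9, -138.3, 173.9]
0.91 [254. 102.  46.  65.] [440.4 -54.3] [45.8 68.8] 85.1
0.56 [386. 310.  51.  31.] [ 593.2 -325.8] [32.2 77.3] 146.4
```

View pics/w9.png

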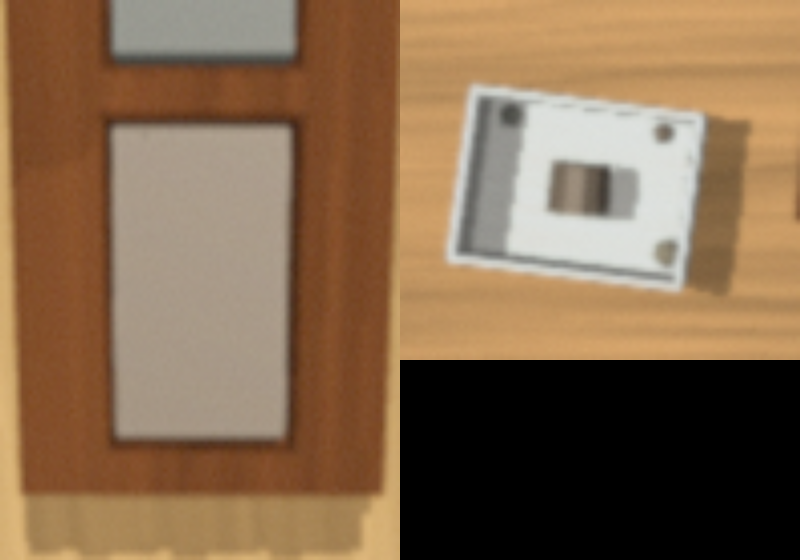

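The left crop shows the slab flush and centred in the recess, measured within 1 mm of its centre. The right crop shows the offcut lying in the tin. Handing in.

```bash
python3 -c "
from workcell import ctrl
print(ctrl.close_job())"
```

```text
the job is handed in; nothing more can be done
None
```

I handed the job in at about 42 s, with the offcut in the scrap tin and the slab laid polished face up on the tray, regrasped by its edges and pressed flush into the emptied recess, about 1 mm off centre by camera; no verdict came back.

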